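# Draw the strainer out of the filler's well with the pull hook

### The job

The filling machine's strainer has to come out for washing. Take the pull hook from its holder, catch the strainer's wire bail deep in the well and draw the strainer out, stand it gently upright on the floor of the white tray, and hang the hook back in its holder. Feel your way in: the bail's height is not known, so do not press or jerk hard with the hook, handle the strainer with the hook only, and leave everything else where it is.

Things in the scene. Friction and masses are not known exactly. Their poses are not given: they have to be found in the camera images.
- well: Fixed filling machine with a bright metal block, 130 x 130 mm and 120 mm tall, that has one round vertical bore in its flat top: the strainer well, 70 mm in diameter and 115 mm deep (its floor is 5 mm above the table). Origin on the bore's axis at table height, z up. A white drive casing 85 mm tall adjoins its +x side (up to 165 mm from the axis).
- well_mouth (a point): Centre of the mouth of the bore, level with the block's flat top, 120 mm above the table.
- strainer: Loose steel strainer on the floor of the well: cylinder 66 mm in diameter, 34 mm tall, slots in its side, 0.4 to 0.7 kg in all; 2 mm of play in the bore. Origin at the centre of its underside, z up. It carries a wire bail on a telescoping stem (see strainer_top). The bail's arch stands in the strainer's x-z plane: its top bar runs along x over y = 0.
- strainer_top (a point): Centre of the strainer's top face. Above it, on the stem, a foot plate 60 mm in diameter with the bail: an arch of 5 mm wire, legs at x = +-17.5 mm, opening 30 mm wide and 17 mm high above the plate's upper face, arch top 22 mm above it. UNMEASURED, different each time: that face is 5 to 35 mm above this point. The stem is stiff (26 N) and stays as it is.
- hook_tool: Loose hand hook, 0.16 kg, 162 mm tall, hanging hook down in the holder. Origin on the shank's axis at the hook's lowest face, z up. Shank: 6 mm round rod up to z = 92 mm. Hook: 6 mm rod from the shank's foot to y = +16 mm (z = 0 to 6 mm), then an upturned 5 mm tip reaching y = +18.5 mm, z = 11 mm; 10 mm free between shank and tip. White guard disc: 68 mm diameter, z = 92 to 98 mm.
- hook_handle (a point): Middle of the hook tool's black handle, on the shank's axis 130 mm above the tool's origin. The handle is an upright block 24 mm along x, 20 mm along y and 64 mm tall (z = 98 to 162 mm in the tool's frame), to be gripped from above across its 20 mm (y) faces.
- hook_tip (a point): Top of the hook's upturned tip: at y = +16 mm, z = 11 mm in the hook tool's frame.
- holder: Fixed upright steel tube in which the hook tool hangs: inside diameter 50 mm, outside 60 mm, rim 104 mm above the table, on a black foot 90 mm in diameter. Origin on its axis at table height. The tool's guard disc rests on the rim, so the tool's origin is then 12 mm above the table.
- tray: Fixed open white tray, outside 170 mm (x) by 160 mm (y), 28 mm tall, walls and floor 4 mm thick. Origin at the centre of its underside, at table height; z up.
- jar_a: Bystander, to be left where it is: closed clear glass jar, 64 mm diameter, 95 mm tall.
- jar_b: Bystander, to be left where it is: closed amber glass jar, 64 mm diameter, 95 mm tall.
- bowl: Bystander, to be left where it is: white bowl, 110 mm across the rim, 50 mm tall.
- lid: Bystander, to be left where it is: loose round white lid, 100 mm diameter, 12 mm thick.
- spoon: Bystander, to be left where it is: spoon 150 mm long lying flat.
- cup: Bystander, to be left where it is: steel cup, 64 mm diameter, 70 mm tall.
- pepper: Bystander, to be left where it is: one red pepper lying on the table, about 100 mm long.

How it is judged:
By the outcome, as a careful person would: the job done as asked, in the order asked, and still so for the second after the job is handed in, with the robot touching nothing.
It also fails if it takes over 67 s, if anything falls off the work surface, if the arm or the gripper's body presses on something with over 40 N, if the wrist force passes 120 N, or if a joint passes its speed limit or range.

### The arm

A 6-joint arm with a two-finger parallel gripper is mounted at the origin on the work surface. World frame = base frame: x ahead of the robot, y to its left, z up, the work surface at z = 0. Lengths are in m, angles in rad, forces in N, time in s.
With the tool pointing down it reaches from about 0.275 to 0.85 m from the base axis. Payload 5.2 kg.
Tool frame: the origin (TCP) lies between the finger pads; the fingertips stand 25 mm ahead of it and the grasp point (between the pads) lies 6 mm ahead of it; z points along the fingers, x is the direction in which the jaws open and shut, and the axes are right-handed (so a half turn about z gives the same grasp; the last joint's range is limited). The gripper opens to 85 mm and grips with 20 to 120 N. Pads are 22 mm wide; open, the fingers measure 114 mm over their backs; the gripper's body (76 mm by 85 mm) begins 54 mm behind the grasp point. The pads swing forward as they close: fully open they stand 13 mm farther back than shut.
Start: joints at [-1.505, 0.259, 1.535, -0, 1.348, -0.203], TCP at [0.146, -0.53, 0.232] pointing down, gripper open.
Joint ranges: [-3.14, 3.14], [-0.91, 2.08], [0.19, 2.58], [-1.22, 4.36], [0.22, 2.71], [-3.12, 3.12]. Speed limits (rad/s): [2.57, 2.57, 3.14, 3.14, 3.14, 3.14].

### API

Orientations are given as a 3x3 rotation matrix whose columns are the frame's x, y, z axes.
In Python, from plant import manip gives the robot as it stands.
- The arm moves only by the tool jog_arm, never from a script. Its arguments are lists of equal length, an entry for each row: "offset": the shift along the tool's x, y, z in mm, a list of three; "turn": the turn about the tool's z in degrees. A call has 1 to 8 rows; each row is the pose to reach, as a shift and turn from the pose commanded when the call began, along the tool's axes at that moment; what a row does not reach only later rows make up. A row lasts 1/10 s, in which the tool goes at most 50 mm and 8.59 degrees, less where a joint would pass 70% of its speed; a pose out of reach is approached as far as the arm can. A call with a gripper value outside its range is refused whole. "jaw" is the finger opening in mm, from 0 to 85.4, set as the call begins (left out, the last holds). The fingers move at their own pace and stop on an object; the grip force is fixed at half the most. Time passes only in rows, so rows that repeat a pose let the fingers close. It gives the time, the measured TCP pose, the force and the opening at its end, in the units of the state.
- manip.observe(): the state, without advancing time (a new reading comes with each control period).
- manip.get_image(name): name is "side" or "top" or "wrist"; returns a dict with "img" (420x560x3 uint8, blue, green, red), "range_z" (420x560 float32, m along the optical axis (not along the pixel's ray), 0 where there is no reading), "vertical_fov" (degrees; the focal length in pixels is half the picture's height over the tangent of half this angle, whatever the lens; pixels are square), "cx", "cy" (the principal point, pixels), "k1" (the pictures are not rectified: a ray, as slopes to the right and down, at radius r is drawn at 1 + k1 r^2 times it, then the intrinsics apply), "T" (4x4, takes a point from camera to world coordinates); the wrist camera has in their place "hand_eye" (4x4, takes a point from camera to tool coordinates, whose origin is the TCP and whose axes are the tool frame's). Camera axes: x right, y down, z forward; pixel columns grow to the right and rows downward; lengths in m; the calibration is good to about 2 mm. A picture is of the moment at which its call begins: read the wrist's pose just before it.
- manip.hand_in(): hands the job in, once; it reports no verdict.
The state is a dict: "time_s": time; "qpos": joint angles; "dq": joint speeds; "effort": joint torques, N m; "tool_pos": TCP position; "tool_rot": TCP orientation; "force": force on the tool from outside, world axes, zero at the start; "moment": the same for the moment, N m; "gripper_width": finger opening in m.
Only numpy, scipy, OpenCV 4.12 (cv2) and the standard library are available. Lean on these libraries where they do the work, as an engineer would, in place of code of your own. Each camera call takes 0.05 s, during which the arm holds its last target.

## Working session

There is one attempt and no reset: what is moved stays moved. The work goes in short steps, Python scripts to look and compute and a tool call to move; the robot and the scene stay as the last step left them, time stands still between calls to the robot, and variables do not carry over. Pictures are saved under pics/ and viewed, and the job is handed in when it is done.

Besides the shell and the picture viewer there is one more tool, called after "Emit:" in YAML: its name, and indented under it one key for each argument. jog_arm: Moves the arm, as the interface text tells. Its arguments: {"type":"object","properties":{"offset":{"type":"array"},"turn":{"type":"array"},"jaw":{"type":"number"}},"required":["offset","turn"]}

```bash
ls; mkdir -p pics; cat > h.py <<'E'
import numpy as np, cv2
from plant import manip
def cam(name):
    s=manip.observe(); d=manip.get_image(name); 
    if 'T' not in d:
        M=np.eye(4);M[:3,:3]=np.array(s['tool_rot']);M[:3,3]=s['tool_pos']; d['T']=M@np.array(d['hand_eye'])
    d['T']=np.array(d['T'])
    np.savez('last_%s.npz'%name,**{k:v for k,v in d.items()})
    return d
def load(name): 
    z=np.load('last_%s.npz'%name); return {k:z[k] for k in z.files}
def ray(d,u,v):
    f=210/np.tan(np.radians(float(d['vertical_fov']))/2)
    xd=np.array([(u-d['cx'])/f,(v-d['cy'])/f],float); k=float(d['k1']); x=xd.copy()
    for _ in range(30): x=xd/(1+k*(x@x))
    return np.array([x[0],x[1],1.0])
def px_range(d,u,v):
    z=float(d['range_z'][int(round(v)),int(round(u))]); p=ray(d,u,v)*z
    return (d['T']@np.r_[p,1])[:3]
def px_plane(d,u,v,h):
    r=d['T'][:3,:3]@ray(d,u,v); o=d['T'][:3,3]; return o+r*(h-o[2])/r[2]
def proj(d,P):
    p=np.linalg.inv(d['T'])@np.r_[P,1]; x=p[:2]/p[2]; f=210/np.tan(np.radians(float(d['vertical_fov']))/2)
    x=x*(1+float(d['k1'])*(x@x)); return x*f+np.array([d['cx'],d['cy']],float)
def cloud(d):
    f=210/np.tan(np.radians(float(d['vertical_fov']))/2); H,W=d['range_z'].shape
    u,v=np.meshgrid(np.arange(W),np.arange(H)); xd=np.stack([(u-d['cx'])/f,(v-d['cy'])/f],-1); x=xd.copy();k=float(d['k1'])
    for _ in range(30): x=xd/(1+k*(x**2).sum(-1,keepdims=True))
    z=d['range_z'][...,None]; p=np.concatenate([x*z,z],-1)
    w=p@d['T'][:3,:3].T+d['T'][:3,3]; w[d['range_z']==0]=np.nan; return w
def st():
    s=manip.observe(); print('t',round(s['time_s'],2),'pos',np.round(s['tool_pos'],4),'F',np.round(s['force'],1),'M',np.round(s['moment'],2),'w',round(s['gripper_width'],4)); return s
E
python3 - <<'E'
from h import *
s=st(); print(np.round(s['tool_rot'],3))
for n in ('top','side','wrist'):
    d=cam(n); cv2.imwrite(f'pics/{n}0.png',d['img']); print(n,d['vertical_fov'],d['cx'],d['cy'],d['k1']);print(np.round(d['T'],3))
E
```

```text
pics
t 0.0 pos [ 0.1461 -0.5297  0.2308] F [-0.8  0.   0.5] M [-0.03  0.03 -0.04] w 0.0855
[[ 0.266 -0.964 -0.   ]
 [-0.964 -0.266  0.002]
 [-0.002 -0.    -1.   ]]
top 49.03813706965185 286.4855121285735 209.4362330666143 -0.12065145385357681
[[ 0.026 -0.993  0.114  0.44 ]
 [-0.999 -0.023  0.03  -0.   ]
 [-0.027 -0.114 -0.993  1.052]
 [ 0.     0.     0.     1.   ]]
side 55.386971129379695 282.93808258634425 214.46794680632738 -0.05297283339391723
[[-0.922 -0.289  0.258  0.333]
 [-0.388  0.69  -0.611  0.524]
 [-0.001 -0.663 -0.748  0.735]
 [ 0.     0.     0.     1.   ]]
wrist 70.48875342861282 275.1411947212137 214.8017313292368 -0.05252999921194521
[[ 0.265 -0.912 -0.313  0.227]
 [-0.964 -0.251 -0.085 -0.51 ]
 [-0.001  0.324 -0.946  0.374]
 [ 0.     0.     0.     1.   ]]
```

View pics/top0.png

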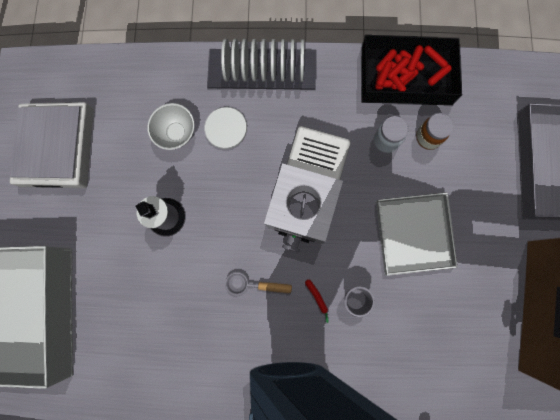

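View pics/side0.png

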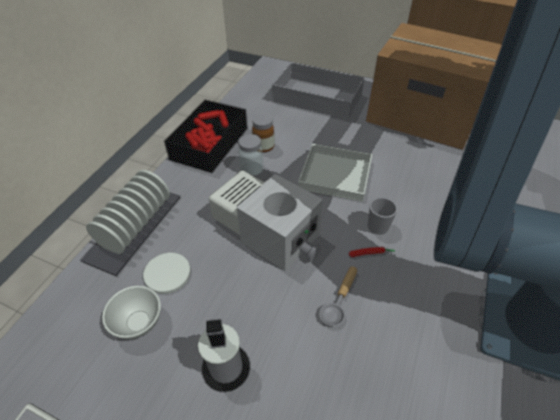

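View pics/wrist0.png

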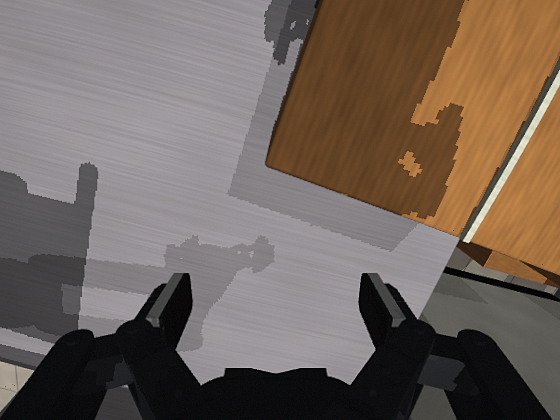

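The top view shows the well mouth near (303,203), the tray near (417,234), the hook's black handle near (147,208) with the guard near (152,214), and the jars near (392,133) and (435,130). I'll enlarge these next.

```bash
python3 - <<'E'
from h import *
d=load('top'); im=d['img']
def crop(im,x0,x1,y0,y1,s): return cv2.resize(im[y0:y1,x0:x1],None,fx=s,fy=s,interpolation=cv2.INTER_CUBIC)
a=crop(im,255,355,120,250,5); b=crop(im,125,195,185,245,8)
cv2.imwrite('pics/c1.png',a); cv2.imwrite('pics/c2.png',b)
e=load('side'); cv2.imwrite('pics/c3.png',crop(e['img'],180,270,310,390,7)); cv2.imwrite('pics/c4.png',crop(e['img'],230,330,180,270,7))
cv2.imwrite('pics/c5.png',crop(im,370,465,185,285,6))
E
```

```text
(no output)
```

View pics/c1.png

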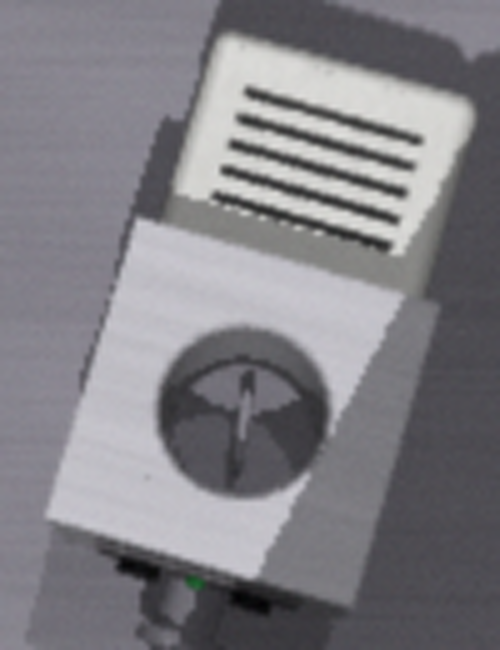

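View pics/c2.png

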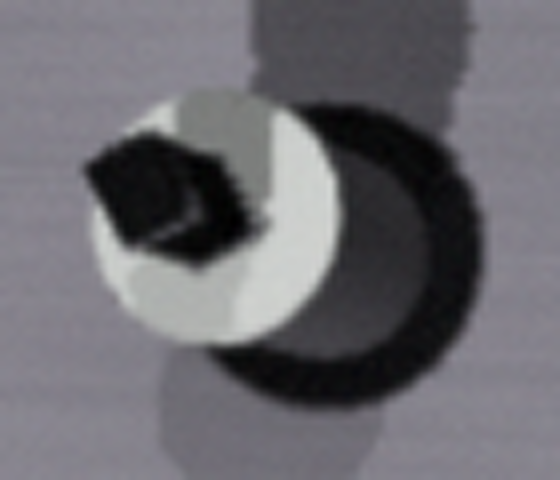

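View pics/c3.png

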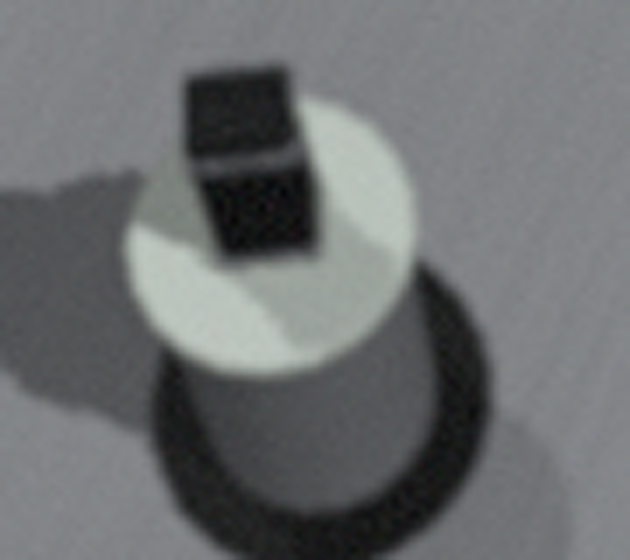

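View pics/c4.png

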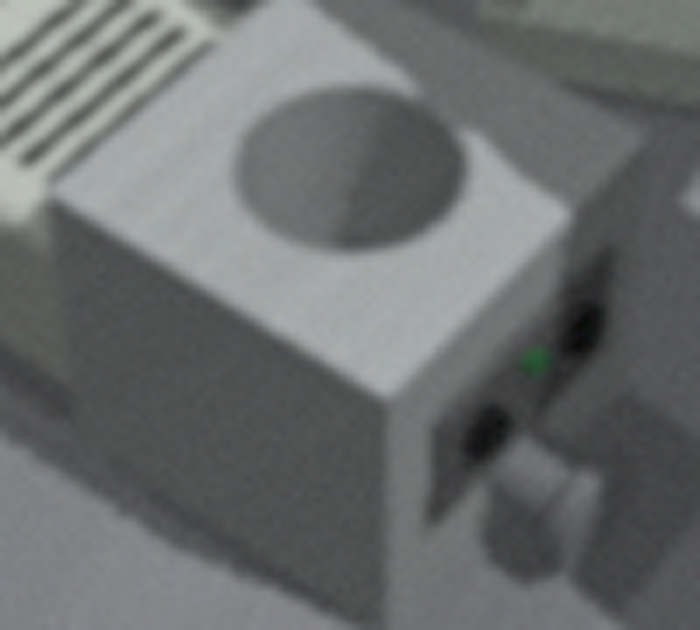

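View pics/c5.png

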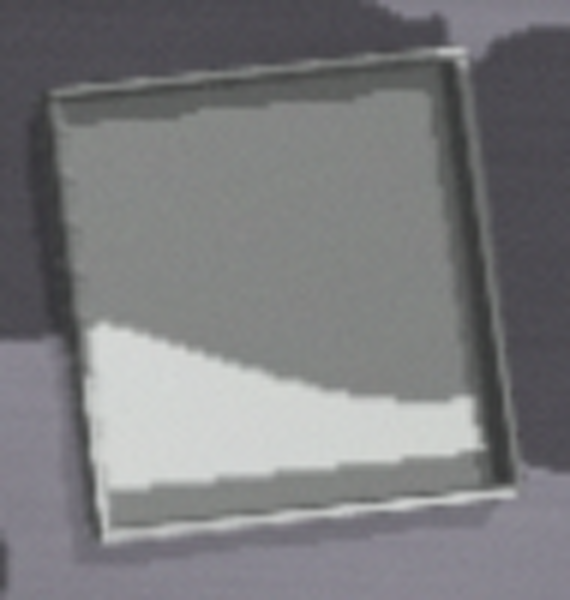

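```bash
python3 - <<'E'
from h import *
d=load('top'); e=load('side'); np.set_printoptions(suppress=True,precision=4)
c=lambda x0,y0,s,p:(x0+(p[0]+.5)/s-.5,y0+(p[1]+.5)/s-.5)
print('bore top',px_plane(d,*c(255,120,5,(243,411)),.12),'side',px_plane(e,*c(230,180,7,(350,168)),.12))
for p in [(138,215),(438,302),(352,610),(47,520)]: print(' block corner',px_plane(d,*c(255,120,5,p),.12))
for p in [(250,372),(236,480),(246,400),(241,440)]: print(' bail?',px_plane(d,*c(255,120,5,p),.08), px_range(d,*c(255,120,5,p)))
print('disc top',px_plane(d,*c(125,185,8,(217,217)),.11)); print('disc side',px_plane(e,*c(180,310,7,(271,236)),.11))
for p in [(86,170),(150,130),(190,195),(128,247)]: print(' handle top',px_plane(d,*c(125,185,8,p),.174))
for p in [(186,78),(287,68),(298,150),(198,160)]: print(' handle side',px_plane(e,*c(180,310,7,p),.174))
for p in [(50,95),(465,50),(515,495),(103,540)]: print(' tray',px_plane(d,*c(370,185,6,p),.028))
print('foot', px_plane(d,*c(125,185,8,(330,255)),.0))
for n,p in dict(jara=(393,127),jarb=(438,127),cup=(359,297),pep=(317,300),pepend=(326,320),pep0=(308,282),spoon=(237,282),spoon2=(290,289),bowl=(171,127),lid=(226,128),rack=(262,68)).items(): print(n,px_range(d,*p))
E
```

```text
bore top [ 0.5627 -0.0062  0.12  ] side [ 0.5636 -0.004   0.12  ]
 block corner [0.6433 0.0389 0.12  ]
 block corner [ 0.6096 -0.0852  0.12  ]
 block corner [ 0.4826 -0.052   0.12  ]
 block corner [0.5161 0.0725 0.12  ]
 bail? [ 0.5848 -0.0091  0.08  ] [ 0.5892 -0.0093  0.0506]
 bail? [ 0.5384 -0.0041  0.08  ] [ 0.5415 -0.0043  0.0491]
 bail? [ 0.5727 -0.0076  0.08  ] [ 0.5741 -0.0077  0.0695]
 bail? [ 0.5555 -0.0059  0.08  ] [ 0.5569 -0.0059  0.0681]
disc top [0.536  0.3104 0.11  ]
disc side [0.537  0.3132 0.11  ]
 handle top [0.5403 0.3232 0.174 ]
 handle top [0.5505 0.3075 0.174 ]
 handle top [0.5347 0.2964 0.174 ]
 handle top [0.5216 0.3113 0.174 ]
 handle side [0.5506 0.3103 0.174 ]
 handle side [0.5314 0.2995 0.174 ]
 handle side [0.5201 0.3155 0.174 ]
 handle side [0.5387 0.3259 0.174 ]
 tray [ 0.5819 -0.1743  0.028 ]
 tray [ 0.6028 -0.332   0.028 ]
 tray [ 0.4363 -0.3494  0.028 ]
 tray [ 0.4171 -0.195   0.028 ]
foot [0.537  0.3121 0.    ]
jara [ 0.7329 -0.196   0.0933]
jarb [ 0.7368 -0.295   0.0907]
cup [ 0.3652 -0.1371  0.0061]
pep [ 0.3569 -0.0427  0.0127]
pepend [ 0.3126 -0.064   0.008 ]
pep0 [ 0.3965 -0.0216  0.0166]
spoon [0.3913 0.1389 0.0029]
spoon2 [0.38  0.018 0.018]
bowl [0.752  0.3127 0.0003]
lid [0.7478 0.1779 0.0104]
rack [0.8653 0.0913 0.085 ]
```

Emit:
jog_arm:
  offset:
    - [-397,-458,-18]
    - [-397,-458,-18]
    - [-397,-458,-18]
    - [-397,-458,-18]
    - [-397,-458,-18]
    - [-397,-458,-18]
    - [-397,-458,-18]
    - [-397,-458,-18]
  turn: [0,0,0,0,0,0,0,0]

```text
time_s: 0.95
tool_pos: [0.3684, -0.1956, 0.2436]
tool_rot: [[0.265, -0.964, 0.0], [-0.964, -0.265, -0.0], [0.0, -0.0, -1.0]]
force: [0.7, -0.4, -0.5]
gripper_width: 0.0854
```

Emit:
jog_arm:
  offset:
    - [-130,-150,-6]
    - [-130,-150,-6]
    - [-130,-150,-6]
    - [-130,-150,-6]
    - [-130,-150,-6]
    - [-130,-150,-6]
    - [-130,-150,-6]
  turn: [0,0,0,0,0,0,0]

```text
time_s: 1.65
tool_pos: [0.4773, -0.0331, 0.2491]
tool_rot: [[0.265, -0.964, -0.001], [-0.964, -0.265, -0.0], [-0.0, 0.001, -1.0]]
force: [0.2, -0.1, 0.5]
gripper_width: 0.0854
```

```bash
python3 - <<'E'
from h import *
s=st(); d=cam('wrist'); cv2.imwrite('pics/w1.png',d['img']); print(proj(d,[.563,-.005,.12]))
E
```

```text
t 1.65 pos [ 0.4773 -0.0331  0.2491] F [ 0.2 -0.1  0.5] M [ 0.04 -0.   -0.  ] w 0.0854
[267.7911463  105.25545653]
```

View pics/w1.png

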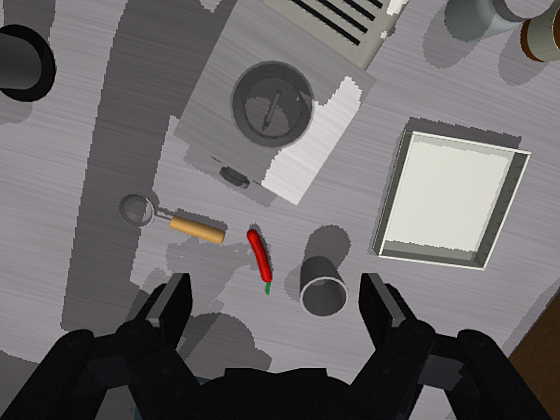

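```bash
python3 - <<'E'
from h import *
np.set_printoptions(suppress=True,precision=4)
d=load('wrist'); im=d['img']
a=cv2.resize(im[50:155,220:325],None,fx=7,fy=7,interpolation=cv2.INTER_CUBIC); a=cv2.convertScaleAbs(a,alpha=1.8); 
a=cv2.resize(a,(590,590)); cv2.imwrite('pics/w1c.png',a)
W=cloud(d); m=(np.hypot(W[...,0]-.563,W[...,1]+.005)<.032)&(W[...,2]<.11)
P=W[m]; h,b=np.histogram(P[:,2],bins=np.arange(.0,.11,.003)); print(list(zip(np.round(b,3),h)))
for lo,hi in ((.06,.066),(.066,.075),(.075,.085)):
    Q=P[(P[:,2]>lo)&(P[:,2]<hi)]; print(lo,len(Q),Q.mean(0) if len(Q) else 0)
E
```

```text
[(np.float64(0.0), np.int64(0)), (np.float64(0.003), np.int64(0)), (np.float64(0.006), np.int64(0)), (np.float64(0.009), np.int64(0)), (np.float64(0.012), np.int64(0)), (np.float64(0.015), np.int64(2)), (np.float64(0.018), np.int64(5)), (np.float64(0.021), np.int64(11)), (np.float64(0.024), np.int64(15)), (np.float64(0.027), np.int64(12)), (np.float64(0.03), np.int64(15)), (np.float64(0.033), np.int64(20)), (np.float64(0.036), np.int64(49)), (np.float64(0.039), np.int64(141)), (np.float64(0.042), np.int64(14)), (np.float64(0.045), np.int64(19)), (np.float64(0.048), np.int64(1463)), (np.float64(0.051), np.int64(758)), (np.float64(0.054), np.int64(17)), (np.float64(0.057), np.int64(20)), (np.float64(0.06), np.int64(18)), (np.float64(0.063), np.int64(17)), (np.float64(0.066), np.int64(35)), (np.float64(0.069), np.int64(102)), (np.float64(0.072), np.int64(107)), (np.float64(0.075), np.int64(20)), (np.float64(0.078), np.int64(20)), (np.float64(0.081), np.int64(21)), (np.float64(0.084), np.int64(21)), (np.float64(0.087), np.int64(24)), (np.float64(0.09), np.int64(22)), (np.float64(0.093), np.int64(24)), (np.float64(0.096), np.int64(23)), (np.float64(0.099), np.int64(27)), (np.float64(0.102), np.int64(23)), (np.float64(0.105), np.int64(27))]
0.06 35 [0.565  0.0218 0.0631]
0.066 244 [ 0.5635 -0.0019  0.0713]
0.075 68 [0.5636 0.023  0.08  ]
```

View pics/w1c.png

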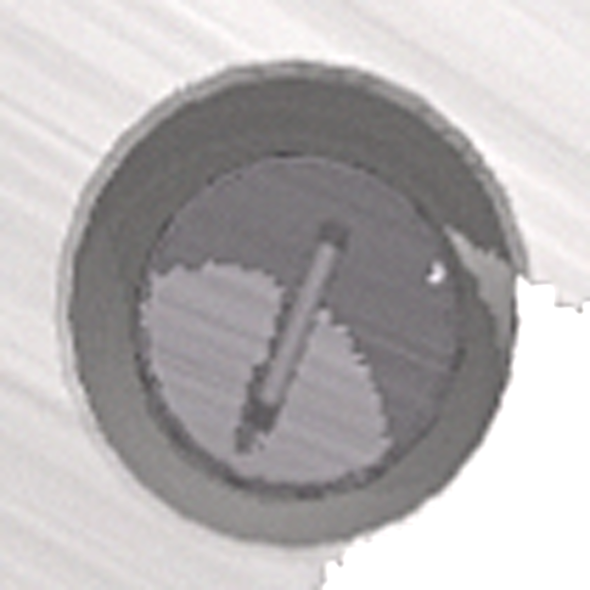

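```bash
python3 - <<'E'
from h import *
np.set_printoptions(suppress=True,precision=4)
d=load('wrist'); W=cloud(d); r=np.hypot(W[...,0]-.563,W[...,1]+.005)
print('block top z',np.nanmedian(W[(r>.04)&(r<.055)&(W[...,2]>.1)][:,2]))
t=W[(abs(W[...,2])<.01)]; print('table',np.median(t[:,2]))
print('plate',np.median(W[(r<.022)&(abs(W[...,2]-.05)<.005)],axis=0))
P=W[(r<.025)&(W[...,2]>.068)&(W[...,2]<.076)&(abs(W[...,1]+.005)<.012)]
c=P.mean(0); u,s,v=np.linalg.svd(P[:,:2]-c[:2]); print('bar',len(P),c,np.degrees(np.arctan2(v[0,1],v[0,0])),s/np.sqrt(len(P)), P[:,0].min(),P[:,0].max(),np.median(P[:,2]))
k=590/105
c=lambda p:(220+(p[0]+.5)/k-.5,50+(p[1]+.5)/k-.5)
print('img bar ends',[px_plane(d,*c(p),.070) for p in ((332,235),(268,405))])
print('rim',[px_plane(d,*c(p),.12) for p in ((292,60),(292,545),(62,305),(520,305))])
print('plate edge',[px_plane(d,*c(p),.05) for p in ((300,157),(300,492),(140,320),(465,320))])
E
```

```text
block top z 0.1210203433826299
table 0.0011385009918365163
plate [ 0.5634 -0.0025  0.0507]
bar 180 [ 0.5631 -0.0091  0.0718] 172.9275344772742 [0.0103 0.0014] 0.544647248664392 0.580773953301261 0.07198989157744407
img bar ends [array([ 0.5796, -0.0108,  0.07  ]), array([ 0.548 , -0.0073,  0.07  ])]
rim [array([0.5984, 0.0012, 0.12  ]), array([ 0.5298, -0.0174,  0.12  ]), array([0.5557, 0.0264, 0.12  ]), array([ 0.5743, -0.0417,  0.12  ])]
plate edge [array([ 0.5927, -0.0011,  0.05  ]), array([ 0.5329, -0.0174,  0.05  ]), array([0.5562, 0.0211, 0.05  ]), array([ 0.5729, -0.0397,  0.05  ])]
```

Emit:
jog_arm:
  offset:
    - [-297,-80,0]
    - [-297,-80,0]
    - [-297,-80,0]
    - [-297,-80,0]
    - [-297,-80,0]
    - [-297,-80,0]
    - [-297,-80,0]
    - [-297,-80,0]
  turn: [-8,-15.5,-15.5,-15.5,-15.5,-15.5,-15.5,-15.5]

```text
time_s: 2.5
tool_pos: [0.4762, 0.275, 0.2492]
tool_rot: [[0.514, -0.858, -0.0], [-0.858, -0.514, -0.001], [0.0, 0.001, -1.0]]
force: [-0.1, 0.4, 0.3]
gripper_width: 0.0855
```

```bash
python3 - <<'E'
from h import *
s=st(); print(np.degrees(np.arctan2(s['tool_rot'][1][0],s['tool_rot'][0][0])),s['qpos']); d=cam('wrist'); 
uv=proj(d,[.536,.311,.174]);print(uv); x,y=map(int,uv); x0=max(0,min(x-70,420));y0=max(0,min(y-60,300)); print(x0,y0)
cv2.imwrite('pics/w2.png',d['img']); cv2.imwrite('pics/w2c.png',cv2.convertScaleAbs(cv2.resize(d['img'][y0:y0+120,x0:x0+140],None,fx=5,fy=5,interpolation=cv2.INTER_CUBIC),alpha=1.6))
E
```

```text
t 2.5 pos [0.4762 0.275  0.2492] F [-0.1  0.4  0.3] M [-0.07 -0.    0.02] w 0.0855
-59.0581752472331 [ 3.21009252e-01  2.47636452e-01  1.50610940e+00 -3.56253958e-04
  1.38847571e+00  1.35183363e+00]
[272.32191645 132.60324799]
202 72
```

View pics/w2c.png

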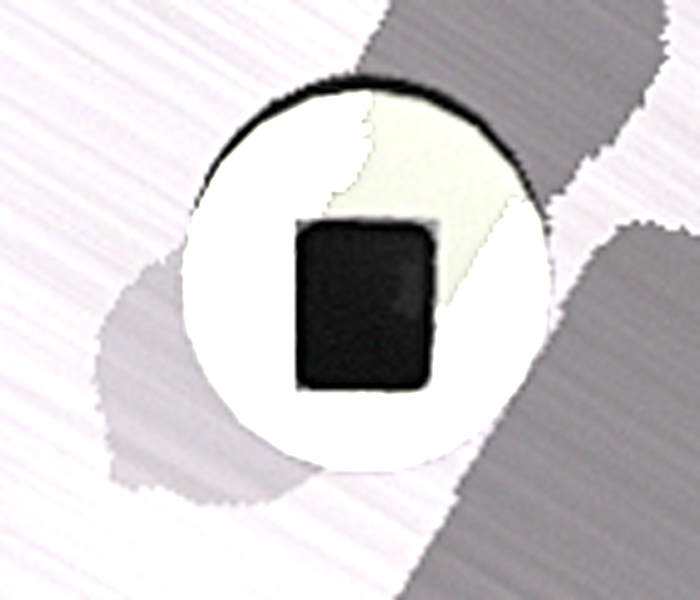

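```bash
python3 - <<'E'
from h import *
np.set_printoptions(suppress=True,precision=4)
d=load('wrist'); c=lambda p:(202+(p[0]+.5)/5-.5,72+(p[1]+.5)/5-.5)
for p in ((297,222),(437,222),(430,390),(297,388),(364,305)): print(px_plane(d,*c(p),.174), px_range(d,*c(p)))
print('disc',px_plane(d,*c((366,281)),.11))
W=cloud(d); m=(W[...,2]>.165)&(W[...,2]<.182)&(np.hypot(W[...,0]-.536,W[...,1]-.311)<.03); Q=W[m]; print(m.sum(),Q.mean(0),cv2.minAreaRect((Q[:,:2]*1000).astype(np.float32)))
E
```

```text
[0.5417 0.3236 0.174 ] [0.5415 0.3238 0.1691]
[0.5518 0.3068 0.174 ] [0.5518 0.3065 0.1686]
[0.5314 0.2954 0.174 ] [0.531  0.2949 0.1687]
[0.5217 0.3121 0.174 ] [0.5212 0.312  0.1692]
[0.5368 0.3097 0.174 ] [0.5368 0.3098 0.1749]
disc [0.5372 0.3097 0.11  ]
987 [0.537  0.3095 0.1743] ((536.6373901367188, 309.0440979003906), (24.69313621520996, 20.65091323852539), 30.200841903686523)
```

Emit:
jog_arm:
  offset:
    - [1,-35,0]
    - [1,-70,15]
    - [1,-70,50]
    - [1,-70,80]
    - [1,-70,101]
    - [1,-70,101]
    - [1,-70,101]
  turn: [0,0,0,0,0,0,0]

```text
time_s: 3.25
tool_pos: [0.5376, 0.3082, 0.149]
tool_rot: [[0.511, -0.859, -0.0], [-0.859, -0.511, -0.0], [0.0, 0.0, -1.0]]
force: [-0.5, -0.9, 0.6]
gripper_width: 0.0855
```

Emit:
jog_arm:
  offset:
    - [0,0,0]
    - [0,0,0]
    - [0,0,0]
    - [0,0,0]
    - [0,0,0]
    - [0,0,0]
    - [0,0,0]
    - [0,0,0]
  turn: [0,0,0,0,0,0,0,0]
  jaw: 10

```text
time_s: 4.05
tool_pos: [0.5369, 0.3106, 0.149]
tool_rot: [[0.514, -0.858, 0.001], [-0.858, -0.514, 0.0], [0.0, -0.001, -1.0]]
force: [-1.0, 0.4, 5.1]
gripper_width: 0.019
```

```bash
python3 - <<'E'
from h import *
st()
E
```

```text
t 4.05 pos [0.5369 0.3106 0.149 ] F [-1.   0.4  5.1] M [-0.12  0.15 -0.03] w 0.019
```

Emit:
jog_arm:
  offset:
    - [0,0,-10]
    - [0,0,-40]
    - [0,0,-75]
    - [0,0,-110]
    - [0,0,-135]
    - [0,0,-140]
    - [0,0,-140]
    - [0,0,-140]
  turn: [0,0,0,0,0,0,0,0]
  jaw: 0

```text
time_s: 4.85
tool_pos: [0.5359, 0.31, 0.2864]
tool_rot: [[0.514, -0.858, -0.003], [-0.858, -0.514, -0.001], [-0.001, 0.003, -1.0]]
force: [-0.0, 0.0, -1.0]
gripper_width: 0.0191
```

```bash
python3 - <<'E'
from h import *
s=st(); e=cam('side'); im=e['img']; cv2.imwrite('pics/s2.png',im)
o=np.array(s['tool_pos'])-[0,0,.137]; print(proj(e,o),proj(e,o+[0,0,.1]))
d=cam('top'); cv2.imwrite('pics/t2.png',d['img']); print(proj(d,o))
E
```

```text
t 4.85 pos [0.5359 0.31   0.2864] F [-0.  0. -1.] M [-0.03 -0.02 -0.  ] w 0.0191
[216.7481232  331.20710252] [207.4688174  299.02934512]
[145.75587988 209.618255  ]
```

View pics/s2.png

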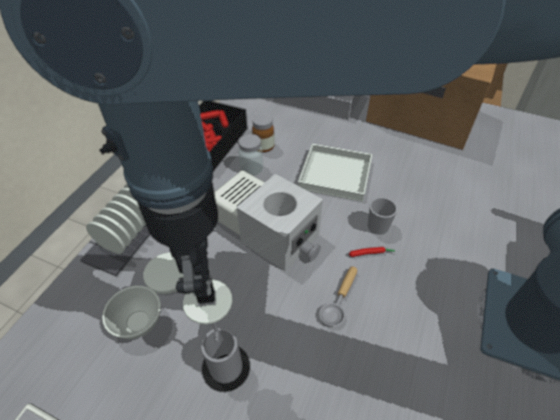

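View pics/t2.png

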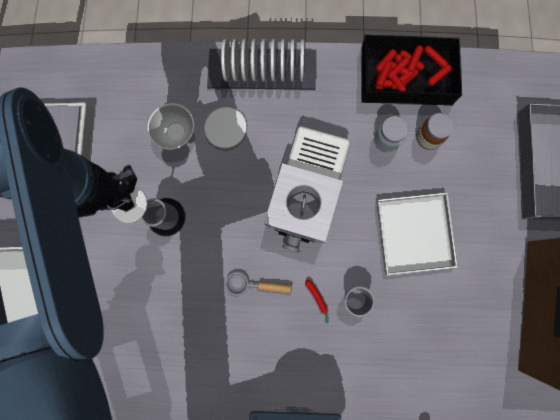

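```bash
python3 - <<'E'
from h import *
e=load('side'); d=load('top')
s=manip.observe(); R=np.array(s['tool_rot']); o=np.array(s['tool_pos'])-[0,0,.137]
for sg in (1,-1):
    t=o+sg*R[:,0]*.016+[0,0,.011]; print(sg,'side tip',proj(e,t),'top',proj(d,t))
cv2.imwrite('pics/s2c.png',cv2.convertScaleAbs(cv2.resize(e['img'][275:355,170:260],None,fx=7,fy=7,interpolation=cv2.INTER_CUBIC),alpha=1.5))
cv2.imwrite('pics/t2c.png',cv2.convertScaleAbs(cv2.resize(d['img'][180:240,105:195],None,fx=7,fy=7,interpolation=cv2.INTER_CUBIC),alpha=1.5))
E
```

```text
1 side tip [215.51559347 318.70629096] top [150.92248639 205.06207028]
-1 side tip [216.23130849 337.82404562] top [137.08940246 212.94178823]
```

View pics/s2c.png

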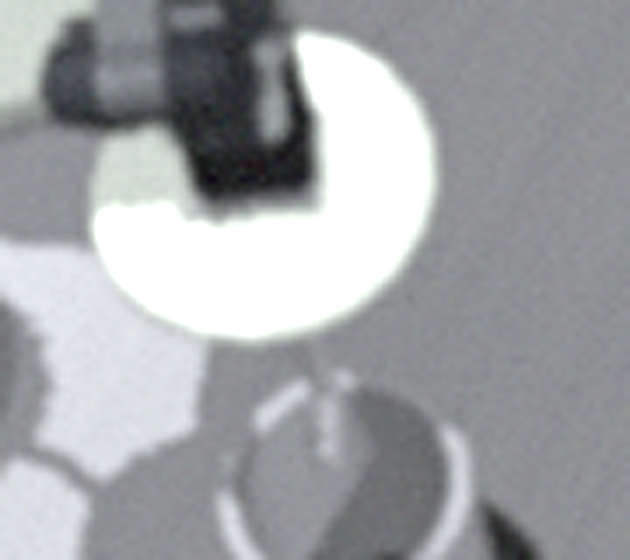

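View pics/t2c.png

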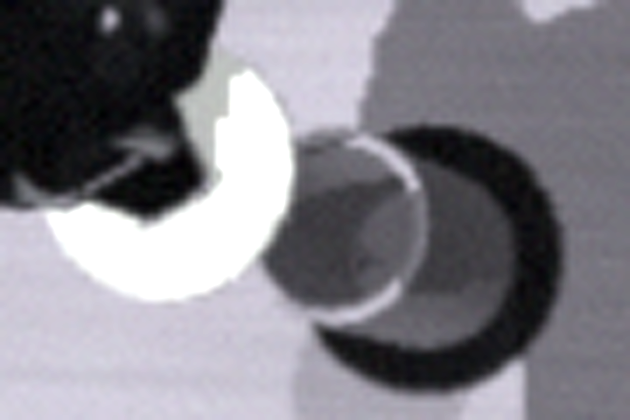

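The side crop shows the hook running down toward the camera to about (217,340), so its tip points along the tool's -x axis. I'll carry it to the well and turn it to match the bail.

Emit:
jog_arm:
  offset:
    - [20,10,-5]
    - [60,30,-5]
    - [110,56,-5]
    - [160,81,-5]
    - [210,106,-5]
    - [250,127,-5]
    - [290,147,-5]
    - [308,156,-5]
  turn: [4,10,16,22,28,33,37.8,37.8]

```text
time_s: 5.75
tool_pos: [0.5604, -0.0378, 0.2919]
tool_rot: [[-0.125, -0.992, -0.003], [-0.992, 0.125, -0.001], [0.001, 0.002, -1.0]]
force: [1.1, 1.1, -1.6]
gripper_width: 0.019
```

Emit:
jog_arm:
  offset:
    - [0,0,0]
    - [0,0,0]
    - [0,0,0]
  turn: [0,0,0]

```text
time_s: 6.05
tool_pos: [0.5607, -0.0331, 0.2927]
tool_rot: [[-0.119, -0.993, -0.001], [-0.993, 0.119, 0.001], [-0.001, 0.002, -1.0]]
force: [0.2, 0.4, -2.1]
gripper_width: 0.0189
```

```bash
python3 - <<'E'
from h import *
s=st(); R=np.array(s['tool_rot']); print(np.round(R,3),np.degrees(np.arctan2(R[1,0],R[0,0])))
o=np.array(s['tool_pos'])-[0,0,.137]; t=o-R[:,0]*.016+[0,0,.011]
for n in ('side','top','wrist'):
    d=cam(n); cv2.imwrite(f'pics/{n}3.png',d['img']); print(n,'orig',proj(d,o),'tip',proj(d,t),'bore',proj(d,[.5635,-.007,.12]))
e=load('side');cv2.imwrite('pics/s3c.png',cv2.resize(e['img'][150:250,220:330],None,fx=6,fy=6,interpolation=cv2.INTER_CUBIC))
E
```

```text
t 6.05 pos [ 0.5607 -0.0331  0.2927] F [ 0.2  0.4 -2.1] M [ 0.04  0.01 -0.01] w 0.0189
[[-0.119 -0.993 -0.001]
 [-0.993  0.119  0.001]
 [-0.001  0.002 -1.   ]] -96.85579361978921
side orig [286.21633943 182.79845921] tip [282.39279143 183.64191544] bore [280.16335578 202.62547328]
top orig [317.06155564 200.72559714] tip [309.10506309 198.80653426] bore [303.60024463 201.4052151 ]
wrist orig [273.68551306 203.23167654] tip [256.80896748 206.57350833] bore [249.95380514 194.16280679]
```

View pics/s3c.png

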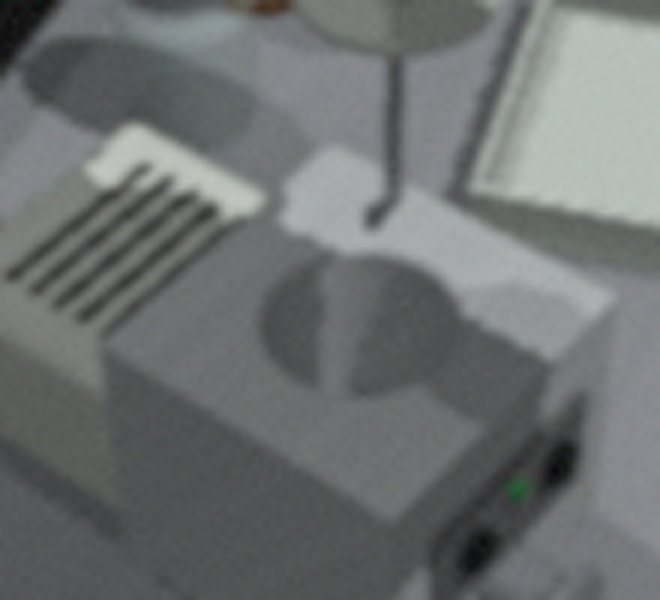

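View pics/top3.png

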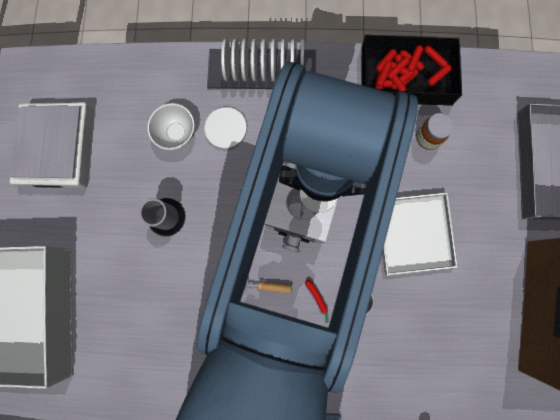

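View pics/wrist3.png

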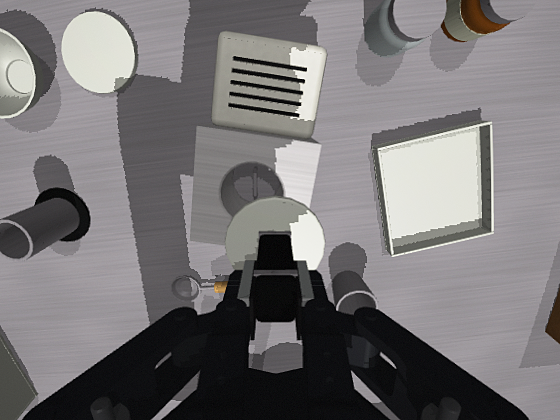

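Emit:
jog_arm:
  offset:
    - [0,0,10]
    - [0,0,22]
    - [0,0,34]
    - [0,0,46]
    - [0,0,54]
    - [0,0,60]
    - [0,0,60]
  turn: [0,0,0,0,0,0,0]

```text
time_s: 6.9
tool_pos: [0.5606, -0.0341, 0.2323]
tool_rot: [[-0.12, -0.993, -0.002], [-0.993, 0.12, 0.0], [-0.0, 0.002, -1.0]]
force: [-0.5, 0.1, -2.1]
gripper_width: 0.019
```

```bash
python3 - <<'E'
from h import *
s=st(); R=np.array(s['tool_rot']); 
o=np.array(s['tool_pos'])-[0,0,.137]
e=cam('side');cv2.imwrite('pics/s4c.png',cv2.resize(e['img'][150:250,220:330],None,fx=6,fy=6,interpolation=cv2.INTER_CUBIC)); print((proj(e,o+[0,0,.03])-[220,150])*6)
d=cam('wrist'); cv2.imwrite('pics/w4.png',d['img'])
E
```

```text
t 6.9 pos [ 0.5606 -0.0341  0.2323] F [-0.5  0.1 -2.1] M [-0.01  0.03 -0.03] w 0.019
[398.18031109 256.7923638 ]
```

View pics/s4c.png

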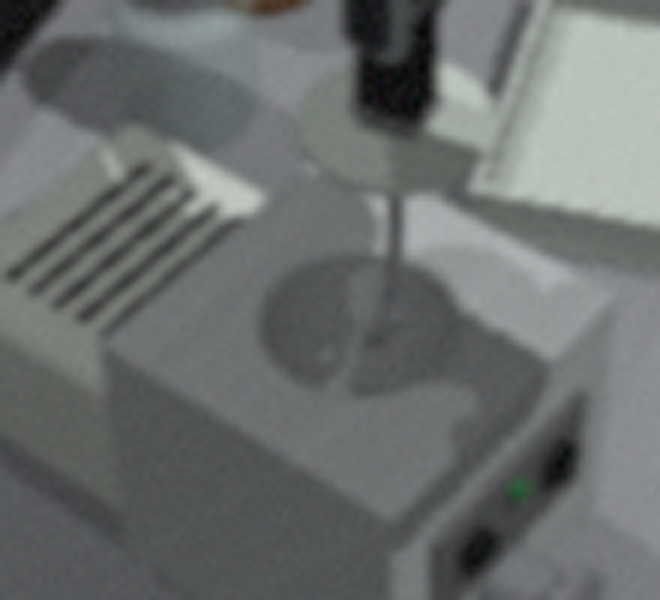

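View pics/w4.png

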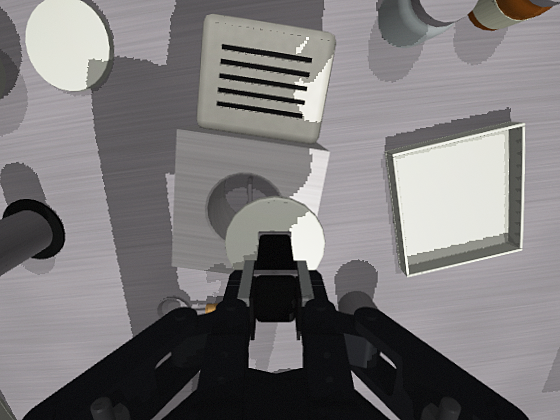

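Emit:
jog_arm:
  offset:
    - [0,0,8]
    - [0,0,16]
    - [0,0,20]
    - [0,0,22]
    - [0,0,24]
  turn: [0,0,0,0,0]

```text
time_s: 7.5
tool_pos: [0.561, -0.0341, 0.2092]
tool_rot: [[-0.12, -0.993, -0.0], [-0.993, 0.12, 0.0], [-0.0, 0.0, -1.0]]
force: [-0.2, 0.1, -2.1]
gripper_width: 0.0187
```

Emit:
jog_arm:
  offset:
    - [0,0,2]
    - [0,0,4]
    - [0,0,6]
    - [0,0,6]
  turn: [0,0,0,0]

```text
time_s: 7.9
tool_pos: [0.5609, -0.0341, 0.2032]
tool_rot: [[-0.12, -0.993, -0.0], [-0.993, 0.12, 0.0], [-0.0, 0.0, -1.0]]
force: [0.7, -0.2, -2.3]
gripper_width: 0.0189
```

Emit:
jog_arm:
  offset:
    - [0,0,2]
    - [0,0,4]
    - [0,0,6]
    - [0,0,6]
  turn: [0,0,0,0]

```text
time_s: 8.3
tool_pos: [0.5608, -0.0341, 0.1971]
tool_rot: [[-0.12, -0.993, -0.001], [-0.993, 0.12, 0.0], [-0.0, 0.001, -1.0]]
force: [0.5, -0.2, -2.0]
gripper_width: 0.0192
```

Emit:
jog_arm:
  offset:
    - [0,0,2]
    - [0,0,4]
    - [0,0,6]
    - [0,0,7]
    - [0,0,7]
  turn: [0,0,0,0,0]

```text
time_s: 8.8
tool_pos: [0.5609, -0.0341, 0.1902]
tool_rot: [[-0.12, -0.993, -0.0], [-0.993, 0.12, 0.0], [-0.0, 0.0, -1.0]]
force: [0.8, -0.3, -1.2]
gripper_width: 0.0193
```

Emit:
jog_arm:
  offset:
    - [0,0,1]
    - [0,0,1]
  turn: [0,0]

```text
time_s: 9.0
tool_pos: [0.561, -0.0341, 0.1894]
tool_rot: [[-0.12, -0.993, -0.0], [-0.993, 0.12, 0.0], [-0.0, 0.0, -1.0]]
force: [-0.0, -0.2, -1.5]
gripper_width: 0.0188
```

Emit:
jog_arm:
  offset:
    - [0,0,1]
    - [0,0,1]
  turn: [0,0]

```text
time_s: 9.2
tool_pos: [0.561, -0.0341, 0.1884]
tool_rot: [[-0.12, -0.993, -0.0], [-0.993, 0.12, 0.0], [-0.0, 0.0, -1.0]]
force: [-0.4, 0.7, -0.8]
gripper_width: 0.0186
```

Emit:
jog_arm:
  offset:
    - [0,0,0.7]
    - [0,0,0.7]
  turn: [0,0]

```text
time_s: 9.4
tool_pos: [0.561, -0.0341, 0.1877]
tool_rot: [[-0.12, -0.993, -0.0], [-0.993, 0.12, 0.0], [0.0, 0.0, -1.0]]
force: [0.3, 0.4, -0.4]
gripper_width: 0.0191
```

Emit:
jog_arm:
  offset:
    - [0,0,0.7]
    - [0,0,0.7]
  turn: [0,0]

```text
time_s: 9.6
tool_pos: [0.561, -0.0341, 0.187]
tool_rot: [[-0.12, -0.993, -0.0], [-0.993, 0.12, 0.0], [-0.0, 0.0, -1.0]]
force: [-0.5, 0.2, -1.2]
gripper_width: 0.0189
```

Emit:
jog_arm:
  offset:
    - [0,0,0.7]
    - [0,0,0.7]
  turn: [0,0]

```text
time_s: 9.8
tool_pos: [0.5611, -0.0341, 0.1864]
tool_rot: [[-0.12, -0.993, 0.0], [-0.993, 0.12, -0.0], [0.0, -0.0, -1.0]]
force: [0.2, -0.2, -1.5]
gripper_width: 0.0189
```

Emit:
jog_arm:
  offset:
    - [0,0,0.7]
    - [0,0,0.7]
  turn: [0,0]

```text
time_s: 10.0
tool_pos: [0.5613, -0.0342, 0.1863]
tool_rot: [[-0.12, -0.993, 0.001], [-0.993, 0.12, -0.0], [0.0, -0.001, -1.0]]
force: [-0.5, -0.4, 4.0]
gripper_width: 0.0189
```

```bash
python3 - <<'E'
from h import *
st()
E
```

```text
t 10.0 pos [ 0.5613 -0.0342  0.1863] F [-0.5 -0.4  4. ] M [ 0.03  0.2  -0.  ] w 0.0189
```

Emit:
jog_arm:
  offset:
    - [0,0,-2]
    - [0,0,-3.6]
    - [0,0,-3.6]
  turn: [0,0,0]

```text
time_s: 10.3
tool_pos: [0.561, -0.0341, 0.1893]
tool_rot: [[-0.12, -0.993, -0.0], [-0.993, 0.12, 0.0], [0.0, 0.0, -1.0]]
force: [0.8, -0.3, -1.2]
gripper_width: 0.019
```

Emit:
jog_arm:
  offset:
    - [-2,0,0]
    - [-4,0,0]
    - [-6,0,0]
    - [-8,0,0]
    - [-9,0,0]
    - [-9,0,0]
  turn: [0,0,0,0,0,0]

```text
time_s: 10.9
tool_pos: [0.5621, -0.025, 0.1893]
tool_rot: [[-0.12, -0.993, -0.0], [-0.993, 0.12, 0.0], [-0.0, 0.0, -1.0]]
force: [1.1, -0.4, -1.1]
gripper_width: 0.0192
```

Emit:
jog_arm:
  offset:
    - [-2,0,0]
    - [-4,0,0]
    - [-6,0,0]
    - [-7.5,0,0]
    - [-8.5,0,0]
    - [-8.5,0,0]
  turn: [0,0,0,0,0,0]

```text
time_s: 11.5
tool_pos: [0.5631, -0.0165, 0.1893]
tool_rot: [[-0.12, -0.993, -0.0], [-0.993, 0.12, 0.0], [-0.0, 0.0, -1.0]]
force: [0.4, 0.3, -2.1]
gripper_width: 0.0187
```

Emit:
jog_arm:
  offset:
    - [0,0,-1.5]
    - [0,0,-3]
    - [0,0,-4.5]
    - [0,0,-4.5]
  turn: [0,0,0,0]

```text
time_s: 11.9
tool_pos: [0.5634, -0.0168, 0.1942]
tool_rot: [[-0.12, -0.993, 0.001], [-0.993, 0.12, -0.0], [0.0, -0.001, -1.0]]
force: [-0.2, 0.7, -1.6]
gripper_width: 0.0192
```

Emit:
jog_arm:
  offset:
    - [0,0,-1]
    - [0,0,-2]
    - [0,0,-3]
    - [0,0,-3]
  turn: [0,0,0,0]

```text
time_s: 12.3
tool_pos: [0.5633, -0.0167, 0.197]
tool_rot: [[-0.12, -0.993, 0.0], [-0.993, 0.12, -0.0], [0.0, -0.0, -1.0]]
force: [-0.3, -0.1, -0.8]
gripper_width: 0.0185
```

Emit:
jog_arm:
  offset:
    - [0,0,-1]
    - [0,0,-2]
    - [0,0,-2]
    - [0,0,-2]
  turn: [0,0,0,0]

```text
time_s: 12.7
tool_pos: [0.5628, -0.0166, 0.1982]
tool_rot: [[-0.12, -0.993, -0.001], [-0.993, 0.12, 0.0], [-0.0, 0.001, -1.0]]
force: [0.0, 0.1, -6.7]
gripper_width: 0.019
```

Emit:
jog_arm:
  offset:
    - [0,0,-1]
    - [0,0,-2]
    - [0,0,-3.5]
    - [0,0,-5]
    - [0,0,-7]
    - [0,0,-9]
    - [0,0,-10]
    - [0,0,-10]
  turn: [0,0,0,0,0,0,0,0]

```text
time_s: 13.5
tool_pos: [0.5633, -0.0167, 0.2091]
tool_rot: [[-0.12, -0.993, 0.0], [-0.993, 0.12, -0.0], [0.0, -0.0, -1.0]]
force: [0.1, 0.7, -6.2]
gripper_width: 0.0191
```

```bash
python3 - <<'E'
from h import *
st()
E
```

```text
t 13.5 pos [ 0.5633 -0.0167  0.2091] F [ 0.1  0.7 -6.2] M [-0.08  0.02  0.01] w 0.0191
```

Emit:
jog_arm:
  offset:
    - [0,0,-3]
    - [0,0,-8]
    - [0,0,-14]
    - [0,0,-21]
    - [0,0,-28]
    - [0,0,-35]
    - [0,0,-41]
    - [0,0,-46]
  turn: [0,0,0,0,0,0,0,0]

```text
time_s: 14.3
tool_pos: [0.5633, -0.0167, 0.2555]
tool_rot: [[-0.12, -0.993, 0.001], [-0.993, 0.12, -0.0], [0.0, -0.001, -1.0]]
force: [-0.6, 0.2, -6.8]
gripper_width: 0.0188
```

Emit:
jog_arm:
  offset:
    - [0,0,-5]
    - [0,0,-10]
    - [0,0,-16]
    - [0,0,-22]
    - [0,0,-29]
    - [0,0,-35]
    - [0,0,-40]
    - [0,0,-45]
  turn: [0,0,0,0,0,0,0,0]

```text
time_s: 15.1
tool_pos: [0.5631, -0.0167, 0.3002]
tool_rot: [[-0.12, -0.993, 0.0], [-0.993, 0.12, 0.0], [-0.0, -0.0, -1.0]]
force: [-0.1, 0.5, -7.2]
gripper_width: 0.0189
```

Emit:
jog_arm:
  offset:
    - [0,0,-6]
    - [0,0,-13]
    - [0,0,-21]
    - [0,0,-29]
    - [0,0,-36]
    - [0,0,-41]
    - [0,0,-45]
    - [0,0,-45]
  turn: [0,0,0,0,0,0,0,0]

```text
time_s: 15.9
tool_pos: [0.5634, -0.0168, 0.3454]
tool_rot: [[-0.12, -0.993, 0.001], [-0.993, 0.12, -0.0], [0.0, -0.001, -1.0]]
force: [-0.2, 0.2, -7.1]
gripper_width: 0.019
```

```bash
python3 - <<'E'
from h import *
st(); e=cam('side'); cv2.imwrite('pics/s5.png',e['img'])
E
```

```text
t 15.9 pos [ 0.5634 -0.0168  0.3454] F [-0.2  0.2 -7.1] M [-0.01 -0.01  0.03] w 0.019
```

View pics/s5.png

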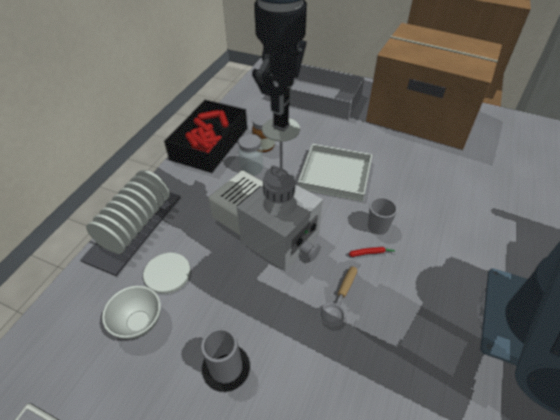

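Emit:
jog_arm:
  offset:
    - [0.2,0,0]
    - [1.3,0.1,0]
    - [4.2,0.4,0]
    - [9.2,0.8,0]
    - [16.8,1.6,0]
    - [26.9,2.5,0]
    - [39.7,3.7,0]
    - [54.6,5,0]
  turn: [0,0,0,0,0,0,0,0]

```text
time_s: 16.75
tool_pos: [0.5513, -0.0716, 0.3448]
tool_rot: [[-0.12, -0.993, 0.0], [-0.993, 0.12, -0.0], [0.0, -0.0, -1.0]]
force: [-0.1, 0.7, -6.3]
gripper_width: 0.019
```

Emit:
jog_arm:
  offset:
    - [16.9,1.6,0]
    - [35.4,3.3,0]
    - [55.1,5.1,0]
    - [75.4,7,0]
    - [95.7,8.8,0]
    - [115.4,10.7,0]
    - [133.9,12.4,0]
    - [150.8,13.9,0]
  turn: [0,0,0,0,0,0,0,0]

```text
time_s: 17.55
tool_pos: [0.5189, -0.2204, 0.3448]
tool_rot: [[-0.121, -0.993, -0.0], [-0.993, 0.121, -0.0], [0.0, 0.0, -1.0]]
force: [-0.8, 0.6, -6.8]
gripper_width: 0.019
```

Emit:
jog_arm:
  offset:
    - [14.9,1.4,0]
    - [27.7,2.6,0]
    - [37.8,3.5,0]
    - [45.4,4.2,0]
    - [50.4,4.7,0]
    - [53.3,4.9,0]
    - [54.4,5,0]
    - [54.6,5,0]
  turn: [0,0,0,0,0,0,0,0]

```text
time_s: 18.35
tool_pos: [0.5083, -0.2717, 0.3448]
tool_rot: [[-0.12, -0.993, 0.0], [-0.993, 0.12, 0.0], [-0.0, -0.0, -1.0]]
force: [0.2, 0.2, -5.7]
gripper_width: 0.0192
```

```bash
python3 - <<'E'
from h import *
st(); e=cam('side'); cv2.imwrite('pics/s6.png',e['img']); d=cam('wrist'); cv2.imwrite('pics/w6.png',d['img'])
cv2.imwrite('pics/s6c.png',cv2.convertScaleAbs(cv2.resize(e['img'][80:215,290:400],None,fx=4.4,fy=4.4,interpolation=cv2.INTER_CUBIC),alpha=1.3))
E
```

```text
t 18.35 pos [ 0.5083 -0.2717  0.3448] F [ 0.2  0.2 -5.7] M [-0.06 -0.01  0.  ] w 0.0192
```

View pics/s6c.png

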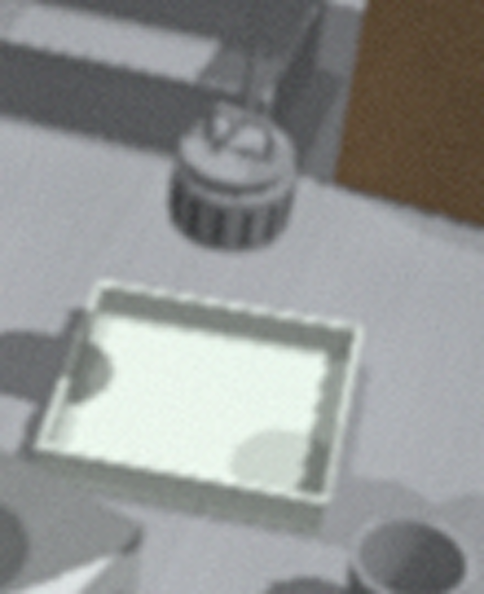

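View pics/w6.png

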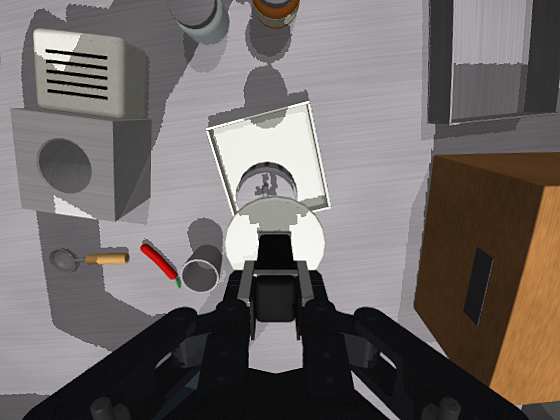

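Emit:
jog_arm:
  offset:
    - [0,0,2]
    - [0,0,6]
    - [0,0,12]
    - [0,0,20]
    - [0,0,28]
    - [0,0,37]
    - [0,0,46]
    - [0,0,55]
  turn: [0,0,0,0,0,0,0,0]

```text
time_s: 19.25
tool_pos: [0.5081, -0.2719, 0.2888]
tool_rot: [[-0.12, -0.993, -0.0], [-0.993, 0.12, 0.0], [-0.0, 0.0, -1.0]]
force: [-0.0, -0.6, -6.6]
gripper_width: 0.0188
```

Emit:
jog_arm:
  offset:
    - [0,0,9]
    - [0,0,18]
    - [0,0,26]
    - [0,0,34]
    - [0,0,41]
    - [0,0,47]
    - [0,0,52]
    - [0,0,56]
  turn: [0,0,0,0,0,0,0,0]

```text
time_s: 20.05
tool_pos: [0.5082, -0.272, 0.2334]
tool_rot: [[-0.12, -0.993, -0.0], [-0.993, 0.12, -0.0], [0.0, 0.0, -1.0]]
force: [-1.1, 0.1, -6.2]
gripper_width: 0.0189
```

Emit:
jog_arm:
  offset:
    - [0,0,4]
    - [0,0,8]
    - [0,0,11]
    - [0,0,14]
    - [0,0,16]
    - [0,0,18]
    - [0,0,20]
    - [0,0,20]
  turn: [0,0,0,0,0,0,0,0]

```text
time_s: 20.85
tool_pos: [0.5081, -0.2719, 0.2135]
tool_rot: [[-0.12, -0.993, -0.0], [-0.993, 0.12, 0.0], [-0.0, 0.0, -1.0]]
force: [-0.3, -0.6, -6.2]
gripper_width: 0.0189
```

```bash
python3 - <<'E'
from h import *
st(); e=cam('side'); 
cv2.imwrite('pics/s7c.png',cv2.convertScaleAbs(cv2.resize(e['img'][80:215,290:400],None,fx=4.4,fy=4.4,interpolation=cv2.INTER_CUBIC),alpha=1.3))
E
```

```text
t 20.85 pos [ 0.5081 -0.2719  0.2135] F [-0.3 -0.6 -6.2] M [-0.05 -0.01 -0.03] w 0.0189
```

View pics/s7c.png

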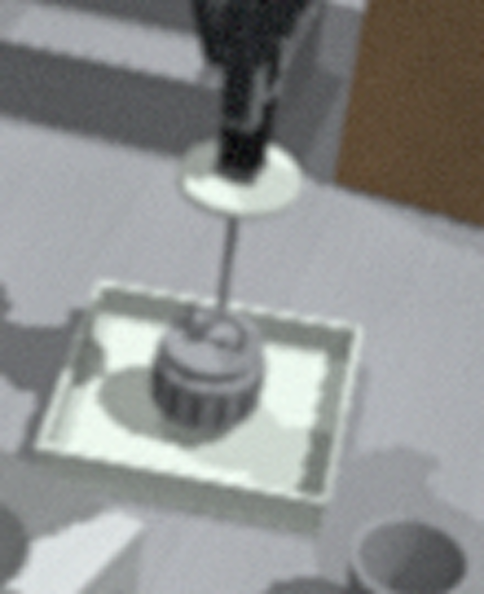

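Emit:
jog_arm:
  offset:
    - [0,0,2.5]
    - [0,0,5]
    - [0,0,7.5]
    - [0,0,10]
    - [0,0,12]
    - [0,0,13]
    - [0,0,13]
  turn: [0,0,0,0,0,0,0]

```text
time_s: 21.6
tool_pos: [0.5081, -0.2719, 0.2006]
tool_rot: [[-0.12, -0.993, -0.0], [-0.993, 0.12, 0.0], [-0.0, 0.0, -1.0]]
force: [0.0, 0.9, -5.6]
gripper_width: 0.0191
```

Emit:
jog_arm:
  offset:
    - [0,0,0.7]
    - [0,0,1.4]
    - [0,0,2.1]
    - [0,0,2.1]
  turn: [0,0,0,0]

```text
time_s: 22.0
tool_pos: [0.5082, -0.2719, 0.1986]
tool_rot: [[-0.12, -0.993, -0.0], [-0.993, 0.12, 0.0], [-0.0, 0.0, -1.0]]
force: [-1.2, 0.2, -6.8]
gripper_width: 0.0189
```

Emit:
jog_arm:
  offset:
    - [0,0,0.7]
    - [0,0,1.4]
    - [0,0,2.1]
    - [0,0,2.1]
  turn: [0,0,0,0]

```text
time_s: 22.4
tool_pos: [0.5087, -0.2722, 0.197]
tool_rot: [[-0.12, -0.993, 0.001], [-0.993, 0.12, -0.001], [0.001, -0.001, -1.0]]
force: [1.9, -1.0, -5.1]
gripper_width: 0.0187
```

Emit:
jog_arm:
  offset:
    - [0,0,0.6]
    - [0,0,1.2]
    - [0,0,1.8]
    - [0,0,1.8]
  turn: [0,0,0,0]

```text
time_s: 22.8
tool_pos: [0.5081, -0.272, 0.1948]
tool_rot: [[-0.12, -0.993, -0.0], [-0.993, 0.12, -0.0], [0.0, 0.0, -1.0]]
force: [0.6, -0.5, -1.0]
gripper_width: 0.0187
```

```bash
python3 - <<'E'
from h import *
st(); e=cam('side'); 
cv2.imwrite('pics/s8c.png',cv2.convertScaleAbs(cv2.resize(e['img'][120:215,310:390],None,fx=6,fy=6,interpolation=cv2.INTER_CUBIC),alpha=1.3))
E
```

```text
t 22.8 pos [ 0.5081 -0.272   0.1948] F [ 0.6 -0.5 -1. ] M [-0.03 -0.03  0.05] w 0.0187
```

View pics/s8c.png

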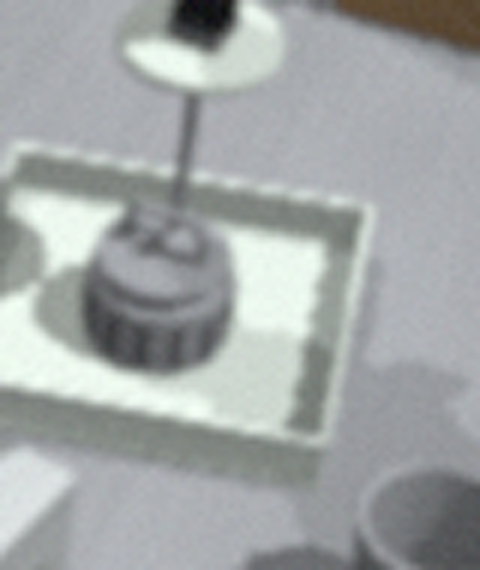

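Emit:
jog_arm:
  offset:
    - [0,0,1]
    - [0,0,2]
    - [0,0,3]
    - [0,0,4.5]
    - [0,0,6.3]
    - [0,0,6.3]
  turn: [0,0,0,0,0,0]

```text
time_s: 23.45
tool_pos: [0.508, -0.2718, 0.1881]
tool_rot: [[-0.12, -0.993, -0.001], [-0.993, 0.12, 0.0], [-0.0, 0.001, -1.0]]
force: [-0.4, 0.6, -1.1]
gripper_width: 0.019
```

Emit:
jog_arm:
  offset:
    - [1.5,0,0]
    - [3,0,0]
    - [4.5,0,0]
    - [6,0,0]
    - [7.5,0,0]
    - [9,0,0]
    - [9,0,0]
  turn: [0,0,0,0,0,0,0]

```text
time_s: 24.15
tool_pos: [0.5071, -0.2812, 0.1885]
tool_rot: [[-0.12, -0.993, 0.0], [-0.993, 0.12, -0.0], [0.0, -0.0, -1.0]]
force: [0.0, 0.6, -1.6]
gripper_width: 0.0188
```

Emit:
jog_arm:
  offset:
    - [2,0,0]
    - [4,0,0]
    - [7,0,0]
    - [10,0,0]
    - [13,0,0]
    - [13,0,0]
  turn: [0,0,0,0,0,0]

```text
time_s: 24.75
tool_pos: [0.5055, -0.2943, 0.1884]
tool_rot: [[-0.121, -0.993, -0.0], [-0.993, 0.121, -0.0], [0.0, -0.0, -1.0]]
force: [0.7, -0.3, -2.0]
gripper_width: 0.0186
```

```bash
python3 - <<'E'
from h import *
st(); e=cam('side'); 
cv2.imwrite('pics/s9c.png',cv2.convertScaleAbs(cv2.resize(e['img'][120:215,310:390],None,fx=6,fy=6,interpolation=cv2.INTER_CUBIC),alpha=1.3))
E
```

```text
t 24.75 pos [ 0.5055 -0.2943  0.1884] F [ 0.7 -0.3 -2. ] M [-0.03  0.01 -0.03] w 0.0186
```

View pics/s9c.png

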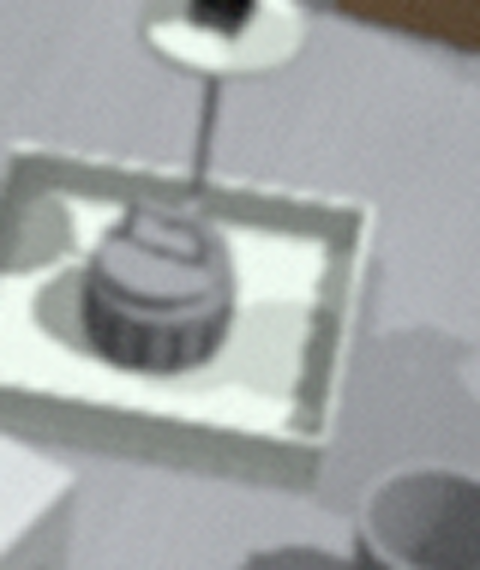

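Emit:
jog_arm:
  offset:
    - [2,0,-3]
    - [2,0,-8]
    - [2,0,-14]
    - [2,0,-22]
    - [2,0,-30]
  turn: [0,0,0,0,0]

```text
time_s: 25.3
tool_pos: [0.5054, -0.2958, 0.2195]
tool_rot: [[-0.12, -0.993, 0.0], [-0.993, 0.12, -0.0], [0.0, -0.0, -1.0]]
force: [0.1, 1.0, -1.8]
gripper_width: 0.0191
```

Emit:
jog_arm:
  offset:
    - [0,0,-20]
    - [0,0,-45]
    - [0,0,-68]
    - [0,0,-80]
    - [0,0,-82]
    - [0,0,-82]
  turn: [0,0,0,0,0,0]

```text
time_s: 25.9
tool_pos: [0.5052, -0.2956, 0.3002]
tool_rot: [[-0.12, -0.993, -0.0], [-0.993, 0.12, 0.0], [-0.0, 0.0, -1.0]]
force: [-0.9, 0.1, -1.4]
gripper_width: 0.0192
```

```bash
python3 - <<'E'
from h import *
s=st(); e=cam('side'); cv2.imwrite('pics/s10.png',e['img']); print(s['qpos'])
E
```

```text
t 25.9 pos [ 0.5052 -0.2956  0.3002] F [-0.9  0.1 -1.4] M [ 0.04 -0.03  0.01] w 0.0192
[-7.19907489e-01  2.88760706e-01  1.32830501e+00  1.19642115e-05
  1.52471959e+00  9.71225182e-01]
```

View pics/s10.png

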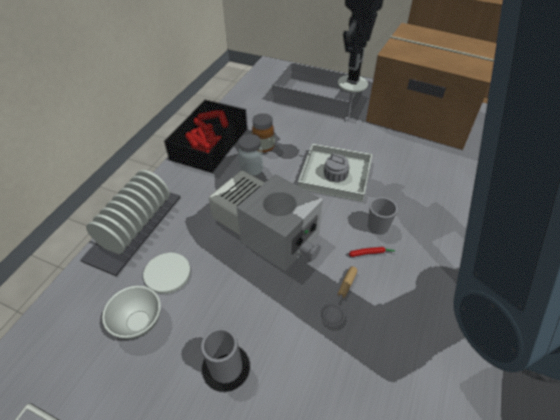

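```bash
python3 - <<'E'
from h import *
t=cv2.imread('pics/top3.png'); e=load('side')['img']
cv2.imwrite('pics/h1.png',cv2.convertScaleAbs(cv2.resize(t[185:245,130:200],None,fx=8,fy=8,interpolation=cv2.INTER_CUBIC),alpha=1.8))
cv2.imwrite('pics/h2.png',cv2.convertScaleAbs(cv2.resize(e[320:395,190:260],None,fx=8,fy=8,interpolation=cv2.INTER_CUBIC),alpha=1.8))
E
```

```text
(no output)
```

View pics/h1.png

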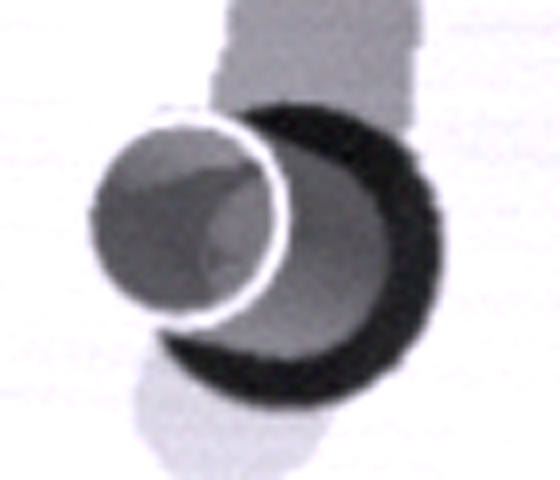

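View pics/h2.png

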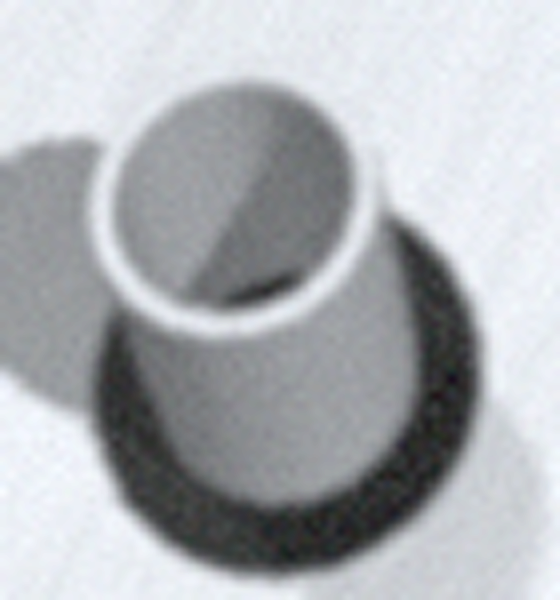

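```bash
python3 - <<'E'
from h import *
np.set_printoptions(suppress=True,precision=4)
d=load('top'); e=load('side')
c=lambda x0,y0,s,p:(x0+(p[0]+.5)/s-.5,y0+(p[1]+.5)/s-.5)
print(px_plane(d,*c(130,185,8,(187,218)),.104),px_plane(e,*c(190,320,8,(233,195)),.104))
print('foot',px_plane(e,*c(190,320,8,(285,385)),.01))
E
```

```text
[0.5364 0.3097 0.104 ] [0.5378 0.3119 0.104 ]
foot [0.5355 0.3158 0.01  ]
```

Emit:
jog_arm:
  offset:
    - [-10,0.7,0]
    - [-35,2.4,0]
    - [-70,4.8,0]
    - [-110,7.5,0]
    - [-150,10.2,0]
    - [-190,12.9,0]
    - [-230,15.6,0]
    - [-270,18.3,0]
  turn: [0,0,0,0,0,0,0,0]

```text
time_s: 26.75
tool_pos: [0.5187, -0.0232, 0.2995]
tool_rot: [[-0.12, -0.993, -0.002], [-0.993, 0.12, 0.001], [-0.001, 0.002, -1.0]]
force: [1.3, 0.7, -1.4]
gripper_width: 0.0189
```

Emit:
jog_arm:
  offset:
    - [-40,2.7,0]
    - [-80,5.4,0]
    - [-120,8.1,0]
    - [-160,10.9,0]
    - [-200,13.6,0]
    - [-240,16.3,0]
    - [-275,18.7,0]
    - [-305,20.7,0]
  turn: [-5,-10,-15,-20,-25,-30,-35,-37.8]

```text
time_s: 27.55
tool_pos: [0.5343, 0.2822, 0.2992]
tool_rot: [[0.517, -0.856, -0.002], [-0.856, -0.517, -0.0], [-0.001, 0.002, -1.0]]
force: [0.4, -0.6, -1.1]
gripper_width: 0.0189
```

Emit:
jog_arm:
  offset:
    - [0,0,0]
    - [0,0,0]
    - [0,0,0]
  turn: [0,0,0]

```text
time_s: 27.85
tool_pos: [0.5352, 0.2791, 0.2999]
tool_rot: [[0.513, -0.858, -0.001], [-0.858, -0.513, -0.001], [0.0, 0.002, -1.0]]
force: [0.5, 0.5, -1.0]
gripper_width: 0.0187
```

Emit:
jog_arm:
  offset:
    - [-8,-5.4,0]
    - [-17,-11.6,0]
    - [-23,-15.7,0]
    - [-26,-17.7,0]
    - [-26,-17.7,0]
    - [-26,-17.7,0]
  turn: [0,0,0,0,0,0]

```text
time_s: 28.45
tool_pos: [0.5375, 0.3111, 0.3004]
tool_rot: [[0.514, -0.858, -0.0], [-0.858, -0.514, -0.0], [0.0, 0.0, -1.0]]
force: [-0.9, -0.9, -1.3]
gripper_width: 0.019
```

```bash
python3 - <<'E'
from h import *
s=st(); e=cam('side'); R=np.array(s['tool_rot']); o=np.array(s['tool_pos'])-[0,0,.137]; 
cv2.imwrite('pics/s11.png',cv2.convertScaleAbs(cv2.resize(e['img'][265:385,170:260],None,fx=5,fy=5,interpolation=cv2.INTER_CUBIC),alpha=1.5))
for q in (o,o-R[:,0]*.016): print((proj(e,q)-[170,265])*5)
E
```

```text
t 28.45 pos [0.5375 0.3111 0.3004] F [-0.9 -0.9 -1.3] M [-0.04 -0.03 -0.02] w 0.019
[221.55804255 312.23035584]
[223.28526514 360.97951165]
```

View pics/s11.png

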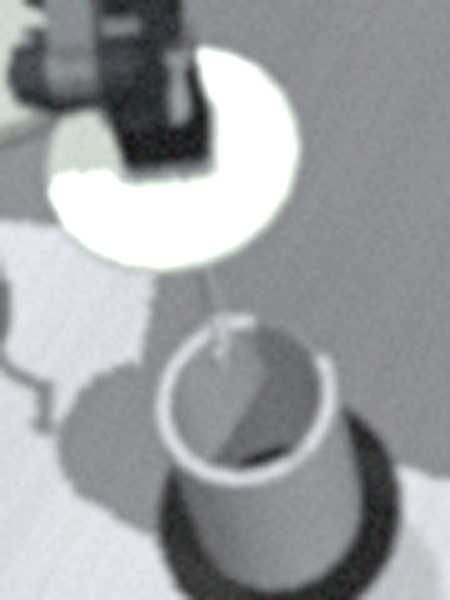

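Emit:
jog_arm:
  offset:
    - [0,0,10]
    - [0,0,25]
    - [0,0,40]
    - [0,0,52]
    - [0,0,60]
    - [0,0,67]
    - [0,0,74]
    - [0,0,80]
  turn: [0,0,0,0,0,0,0,0]

```text
time_s: 29.3
tool_pos: [0.5376, 0.3112, 0.2202]
tool_rot: [[0.514, -0.858, 0.0], [-0.858, -0.514, 0.0], [0.0, -0.0, -1.0]]
force: [0.2, 0.3, -1.5]
gripper_width: 0.0189
```

Emit:
jog_arm:
  offset:
    - [0,0,10]
    - [0,0,22]
    - [0,0,34]
    - [0,0,46]
    - [0,0,54]
    - [0,0,60]
    - [0,0,64]
    - [0,0,66]
  turn: [0,0,0,0,0,0,0,0]

```text
time_s: 30.1
tool_pos: [0.5375, 0.3111, 0.1542]
tool_rot: [[0.514, -0.858, -0.0], [-0.858, -0.514, -0.0], [-0.0, 0.0, -1.0]]
force: [-0.5, -0.5, -1.2]
gripper_width: 0.0195
```

Emit:
jog_arm:
  offset:
    - [0,0,0.7]
    - [0,0,1.4]
    - [0,0,2]
    - [0,0,2]
  turn: [0,0,0,0]

```text
time_s: 30.5
tool_pos: [0.5376, 0.3112, 0.1527]
tool_rot: [[0.514, -0.858, 0.0], [-0.858, -0.514, 0.0], [0.0, -0.0, -1.0]]
force: [1.1, -0.1, -1.5]
gripper_width: 0.0188
```

Emit:
jog_arm:
  offset:
    - [0,0,0.7]
    - [0,0,1.4]
    - [0,0,2]
    - [0,0,2]
  turn: [0,0,0,0]

```text
time_s: 30.9
tool_pos: [0.5374, 0.3111, 0.1504]
tool_rot: [[0.513, -0.858, -0.0], [-0.858, -0.513, -0.0], [-0.0, 0.0, -1.0]]
force: [0.2, -0.2, -1.3]
gripper_width: 0.0185
```

Emit:
jog_arm:
  offset:
    - [0,0,0.7]
    - [0,0,1.2]
    - [0,0,1.2]
  turn: [0,0,0]

```text
time_s: 31.2
tool_pos: [0.5375, 0.3111, 0.1492]
tool_rot: [[0.514, -0.858, -0.0], [-0.858, -0.514, -0.0], [0.0, 0.0, -1.0]]
force: [-0.4, -0.6, -1.1]
gripper_width: 0.0189
```

Emit:
jog_arm:
  offset:
    - [0,0,0.6]
    - [0,0,1]
    - [0,0,1]
  turn: [0,0,0]

```text
time_s: 31.5
tool_pos: [0.5375, 0.3112, 0.149]
tool_rot: [[0.514, -0.858, 0.001], [-0.858, -0.514, 0.0], [0.0, -0.001, -1.0]]
force: [-3.3, 0.1, 5.1]
gripper_width: 0.019
```

Emit:
jog_arm:
  offset:
    - [0,0,0.5]
    - [0,0,0.5]
  turn: [0,0]

```text
time_s: 31.7
tool_pos: [0.5376, 0.3113, 0.149]
tool_rot: [[0.514, -0.858, 0.001], [-0.858, -0.514, 0.0], [0.0, -0.001, -1.0]]
force: [-3.9, -1.0, 8.1]
gripper_width: 0.0193
```

Emit:
jog_arm:
  offset:
    - [0,0,-1]
    - [0,0,-1]
  turn: [0,0]

```text
time_s: 31.9
tool_pos: [0.5376, 0.3112, 0.1491]
tool_rot: [[0.514, -0.858, 0.0], [-0.858, -0.514, 0.0], [-0.0, -0.001, -1.0]]
force: [-2.0, -1.0, 4.1]
gripper_width: 0.0193
```

Emit:
jog_arm:
  offset:
    - [0,0,0]
    - [0,0,0]
    - [0,0,0]
    - [0,0,0]
    - [0,0,0]
    - [0,0,0]
  turn: [0,0,0,0,0,0]
  jaw: 70

```text
time_s: 32.5
tool_pos: [0.5375, 0.3111, 0.1487]
tool_rot: [[0.514, -0.858, -0.0], [-0.858, -0.514, -0.0], [-0.0, 0.0, -1.0]]
force: [-0.5, 0.2, 0.4]
gripper_width: 0.0702
```

Emit:
jog_arm:
  offset:
    - [0,0,-8]
    - [0,0,-24]
    - [0,0,-45]
    - [0,0,-70]
    - [0,0,-95]
    - [0,0,-115]
    - [0,0,-125]
    - [0,0,-130]
  turn: [0,0,0,0,0,0,0,0]

```text
time_s: 33.3
tool_pos: [0.5378, 0.3113, 0.2802]
tool_rot: [[0.514, -0.858, 0.002], [-0.858, -0.514, 0.001], [0.0, -0.002, -1.0]]
force: [0.2, -0.4, -0.3]
gripper_width: 0.0695
```

Emit:
jog_arm:
  offset:
    - [0,30,0]
    - [0,70,0]
    - [0,110,0]
    - [0,130,0]
    - [0,130,0]
    - [0,130,0]
    - [0,130,0]
  turn: [0,0,0,0,0,0,0]

```text
time_s: 34.0
tool_pos: [0.4268, 0.2447, 0.2785]
tool_rot: [[0.513, -0.858, -0.0], [-0.858, -0.513, 0.0], [-0.0, -0.0, -1.0]]
force: [0.7, 0.4, 1.0]
gripper_width: 0.0703
```

```bash
python3 - <<'E'
from h import *
st()
for n in ('top','side','wrist'):
    d=cam(n); cv2.imwrite(f'pics/{n}12.png',d['img'])
E
```

```text
t 34.0 pos [0.4268 0.2447 0.2785] F [0.7 0.4 1. ] M [-0.    0.    0.01] w 0.0703
```

View pics/side12.png

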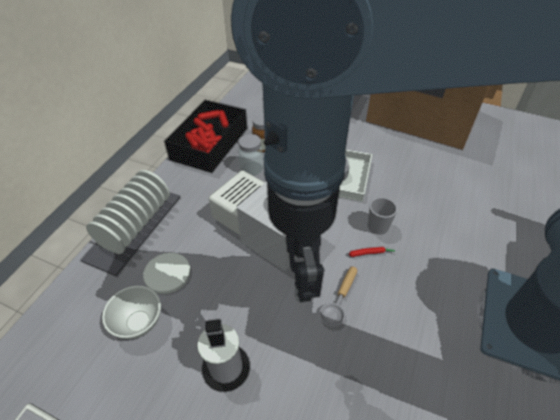

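View pics/top12.png

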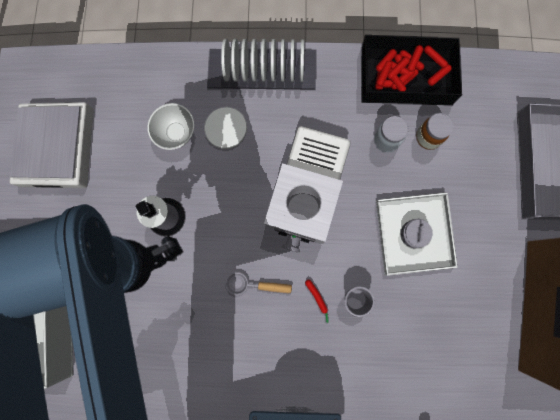

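View pics/wrist12.png

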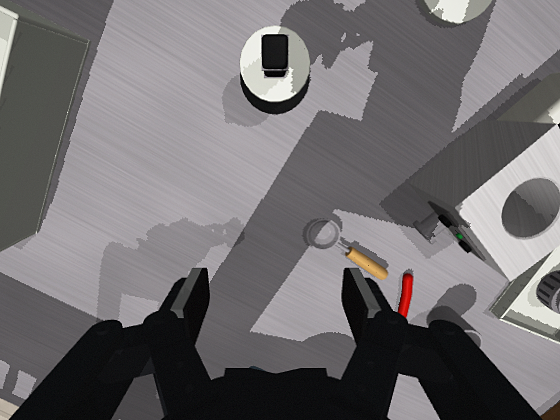

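The hook hangs in its holder at top-view (150,208). The strainer stands mid-tray at (417,233), the well at (303,203) is empty, and the bystanders look unmoved. I'll do one numeric check before handing in.

```bash
python3 - <<'E'
from h import *
np.set_printoptions(suppress=True,precision=4)
d=load('top'); W=cloud(d)
r=np.hypot(W[...,0]-.5095,W[...,1]+.263); 
m=(r<.045)&(W[...,2]>.03)&(W[...,2]<.06); print('plate/strainer',np.median(W[m],axis=0)); 
P=W[m]; P=P[abs(P[:,2]-np.median(P[:,2]))<.004]; A=np.c_[P[:,:2],np.ones(len(P))]; print('slope',np.linalg.lstsq(A,P[:,2],rcond=None)[0][:2])
w=load('wrist'); V=cloud(w); q=np.hypot(V[...,0]-.537,V[...,1]-.311); print('disc z',np.median(V[(q>.018)&(q<.03)&(V[...,2]>.09)][:,2]),'handle top',np.median(V[(q<.008)][:,2]))
a=cv2.imread('pics/top0.png').astype(int); b=d['img'].astype(int)
for n,(u,v) in dict(jara=(393,131),jarb=(437,131),cup=(359,301),pep=(317,298),spoon=(262,286),bowl=(171,127),lid=(226,128)).items():
    A=a[v-28:v+28,u-28:u+28].astype(np.uint8);B=b[v-28:v+28,u-28:u+28].astype(np.uint8)
    g=lambda x:cv2.Sobel(cv2.cvtColor(x,cv2.COLOR_BGR2GRAY).astype(np.float32),cv2.CV_32F,1,1)
    print(n,cv2.phaseCorrelate(g(A),g(B)))
st(); manip.hand_in()
E
```

```text
plate/strainer [ 0.5091 -0.2574  0.0469]
slope [ 0.0081 -0.0017]
disc z 0.11100283666960437 handle top 0.17499172614237202
jara ((0.10067237881385083, 0.02561367401907333), 0.7612323072221544)
jarb ((-0.007189307966775971, -0.041540198181248655), 0.9858508536550734)
cup ((-0.036198050399182335, 0.129346123908622), 0.7217334895663792)
pep ((0.666432149343791, -0.12752490538419536), 0.47952802472644385)
spoon ((-0.39583573841437314, -0.19469756726786258), 0.3598577438460456)
bowl ((0.24989876792896126, 0.03675412033086545), 0.4551304136382209)
lid ((0.15540199927538723, -0.44124246471566764), 0.5834452719158596)
t 34.15 pos [0.4267 0.2447 0.2783] F [ 0.1 -0.2 -1. ] M [ 0.01 -0.   -0.01] w 0.0702
the job is handed in; nothing more can be done
```

The strainer is out of the well and standing upright in the white tray, the hook is back in its holder, and the job was handed in at 34 s.

I felt for the bail's foot plate, touching at about 5 N with its face near 49 mm, then raised the hook 3 mm and slid it under the bar. The strainer came out hanging at about 4.5 N and was set down slowly near the middle of the tray. I backed the hook out without touching the bail and seated it on the holder's rim, pressing at up to about 8 N.

**Last checks**
- **Strainer:** it is about 5 mm from the tray's centre, and its plate is level (slope under 0.01).
- **Hook:** the guard disc reads 111 mm and the handle top 175 mm. Both are 1 mm above the hanging values, which is the camera's usual bias here.
- **Bystanders:** all of them matched the first picture within 0.7 px. The pepper, spoon, bowl and lid matched less firmly because the shadows had moved.
- **Disagreement:** the cameras placed the well up to 4 mm apart in y. I used a value between them and felt the rest.

No other check failed.

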